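Index a control box round and open its access panel

TASK

First swing the control box round on its turntable by the upright black post, counter-clockwise seen from above, until its sloping panel faces the front of the bench and the turntable clicks into its detent. Then unlock both wing fasteners on the panel, a full quarter turn counter-clockwise each, and swing the panel up by its bar handle until it is fully open. Leave the box in its detent with the panel standing open, and leave the grease tin, the spray can and the aluminium block beside it alone.

Things in the scene. Friction and masses are not known exactly. Their poses are not given: they have to be found in the camera images.
- foot: fixed round steel foot of the turntable (230 mm across, 22 mm high); origin on the bench under the turntable's axis, z up. Its x axis is the direction, away from the front of the bench, that the box's back faces when the turntable is in its detent. (A wall shelf hangs 0.74 m above the bench from 0.75 m ahead of the robot on.)
- turntable (a joint): rad, + counter-clockwise from above; 0 = in the detent, panel to the front. Starts at -1.15 to -0.8 (panel looks to the robot's left). Range -1.45 to 0.35, so it can be overshot. Friction 0.3 N m; a spring plunger resists with 1 to 1.5 N m from about 0.13 to 0.06 before 0, then pulls it in and holds it against light loads.
- post_grip (a point): grip point on the upright black post (round, 28 mm; sleeve from 22 mm above to 63 mm below the point), 155 mm from the turntable's axis at the box's right side (-y), 157 mm above the bench. Pull it round its arc. Axes as turntable_axis. The box's side wall is 50 mm from its centre line.
- turntable_axis (a point): point on the vertical turning axis, 34 mm above the bench, centre of the grey box's footprint (200 mm deep in x, 210 mm wide in y, roof 155 mm above the bench). Axes turn with the box: x to its back, y to its left (facing the panel), z up.
- fastener_left (a joint): left wing fastener, rad, + counter-clockwise seen from outside the panel; starts at 0 to 0.1. 0 = locked (wing crosswise, parallel to the hinge; its cam holds the panel shut), 1.571 = unlocked (wing points up and down the slope; hard stop). Friction 0.12 N m; stays where left.
- fastener_right (a joint): the same for the right wing fastener.
- wing_left (a point): middle of the left black wing grip: 62 mm long (y), 13 mm thick (x), from 15 mm below to 13 mm above the point along z = panel's outward normal = turning axis, which leans 24 degrees from vertical to the front. 30 mm off the panel's face; a boss of 17 mm radius stands 7 mm off the face. Axes turn with the wing. Fasteners are 124 mm apart.
- wing_right (a point): the same for the right fastener.
- panel (a joint): opening of the aluminium panel, rad: 0 shut, 1.3 fully open (hard stop). Hinged along its upper rear edge; the lower front edge swings up and back. 0.45 kg; a stiff friction hinge (0.65 N m) keeps it where it is left; 6 to 8 N at the handle lift it.
- panel_handle (a point): middle of the dark steel bar handle near the panel's lower edge: round bar 12 mm thick, 90 mm long, along y, 32 mm off the face, 95 mm below the line of the fasteners. Axes: z outward normal, x up the slope, y to the left. It can turn in the grip as the panel swings.
- panel_hinge (a point): middle of the hinge line, 155 mm above the bench; axes as panel_handle. The panel opens by positive rotation about y. The handle is at x = -170 mm, z = +37 mm from here in the panel's axes.
- grease_tin: loose red and white grease tin, 95 mm across, 82 mm tall, left of the box; leave alone. Origin at the centre of its underside.
- spray_can: loose aerosol can, 63 mm across, 201 mm tall, left of the box; leave alone. Origin at the centre of its underside.
- ali_block: loose drilled aluminium block, 40 x 60 x 38 mm, right of the box; leave alone. Origin at the centre of its underside.

How it is judged:
By the outcome, as a careful person would: the job done as asked, in the order asked, and still so for the second after the job is handed in, with the robot touching nothing.
It also fails if it takes over 72 s, if anything falls off the work surface, if the arm or the gripper's body presses on something with over 40 N, if the wrist force passes 120 N, or if a joint passes its speed limit or range.

ROBOT

A 6-joint arm with a two-finger parallel gripper is mounted at the origin on a cart in front of the work surface, level with it; the furniture and walls round the work are solid. World frame = base frame: x ahead of the robot, y to its left, z up, the work surface at z = 0. Lengths are in m, angles in rad, forces in N, time in s.
With the tool pointing down it reaches from about 0.275 to 0.825 m from the base axis. Payload 4.9 kg.
Tool frame: the origin (TCP) lies midway between the tips of the shut fingers; the grasp point (between the pads) lies 19 mm behind it; z points along the fingers, y is the line along which they close (so a half turn about z gives the same grasp; the last joint's range is limited). The gripper opens to 85 mm and grips with 20 to 120 N. Pads are 22 mm wide; open, the fingers measure 114 mm over their backs; the gripper's body (76 mm by 85 mm) begins 54 mm behind the grasp point. The pads swing forward as they close: fully open they stand 13 mm farther back than shut.
Start: joints at [1.062, 0.326, -0.193, 1.052, 0, 1.437], TCP at [0.201, 0.512, 0.231] pointing down, gripper open.
Joint ranges: [-2.65, 2.65], [-0.97, 1.79], [-1.3, 1.35], [-1.93, 2.1], [-1.47, 1.37], [-3.14, 3.14]. Speed limits (rad/s): [2.57, 2.57, 3.14, 3.14, 3.14, 3.14].

INTERFACE

Orientations are given as a unit quaternion [x, y, z, w].
In Python, from rig import ctrl gives the robot as it stands.
- The arm moves only by the shell command python3 inch.py 'ROWS' [OPENING]. ROWS is rows parted by semicolons, their numbers by spaces, 1 to 20 of them, each of 4 numbers: dx, dy, dz in m, then a turn about the tool's z in rad; each row is the pose to reach, as a shift and turn from the pose commanded when the command began, along the tool's axes at that moment; what a row does not reach only later rows make up. A row lasts 1/12 s, in which the tool goes at most 0.0417 m and 0.125 rad, less where a joint would pass 70% of its speed; a pose out of reach is approached as far as the arm can. OPENING is the finger opening in m, set as the command begins (- or left out keeps the last). The fingers move at their own pace and stop on an object; the grip force is fixed at half the most. Time passes only in rows, so rows that do not move let the fingers close. It prints the time, the measured TCP pose, the force, the opening and the grip force at its end.
- ctrl.sense(): the state, without advancing time (a new reading comes with each control period).
- ctrl.get_image(name): name is "side" or "top" or "wrist"; returns the picture (400x640x3 uint8, red, green, blue); there is no depth.
- ctrl.camera_params(name): a dict with "camera_matrix" (3x3 intrinsics, pixels), "k1" (the pictures are not rectified: a ray, as slopes to the right and down, at radius r is drawn at 1 + k1 r^2 times it, then the intrinsics apply), "R" (3x3) and "t" (3): a world point X has camera coordinates R X + t. Camera axes: x right, y down, z forward; pixel columns grow to the right and rows downward; lengths in m; the calibration is good to about 2 mm. A picture is of the moment at which its call begins: read the wrist's pose just before it. camera_params takes no time and is no camera call; for the wrist camera it gives the pose at the moment of the call.
- ctrl.finish_job(): hands the job in; it is judged then, once.
The state is a dict: "time_s": time; "qpos": joint angles; "dq": joint speeds; "tau": joint torques, N m; "position": TCP position; "tool_rot": TCP orientation; "wrist_force": force on the tool from outside, world axes, zero at the start; "ft_torque": the same for the moment, N m; "gripper_width": finger opening in m; "gripper_force": force on a finger pad.
Only numpy, scipy, OpenCV 4.12 (cv2) and the standard library are available. Lean on these libraries where they do the work, as an engineer would, in place of code of your own. Each camera call takes 0.05 s, during which the arm holds its last target. There are 200 camera calls.

## Working session

There is one attempt and no reset: what is moved stays moved. The work goes in short steps, Python scripts to look and compute and a shell command to move; the robot and the scene stay as the last step left them, time stands still between calls to the robot, and variables do not carry over. Pictures are saved under pics/ and viewed, at most 10 in all, crops included, and the job is handed in when it is done.

```bash
ls; mkdir -p pics
python3 - <<'E'
from rig import ctrl
import cv2,numpy as np
s=ctrl.sense();print(s)
a=ctrl.get_image("side");b=ctrl.get_image("top")
cv2.imwrite("pics/side0.png",a[:,:,::-1]);cv2.imwrite("pics/top0.png",b[:,:,::-1])
for n in("side","top","wrist"):
  print(n,ctrl.camera_params(n))
E
```

```text
inch.py
pics
rig.py
  5 inch.py
  3 rig.py
  8 total
{'time_s': 0.0, 'qpos': array([ 1.06177047e+00,  3.26910961e-01, -1.93583404e-01,  1.05196299e+00,
       -1.13116110e-05,  1.43659531e+00]), 'dq': array([ 9.58510395e-04,  2.83052097e-04, -4.63354092e-05,  1.08643777e-04,
       -6.04836191e-05,  4.88926301e-04]), 'tau': array([-6.30086215e-04, -4.43403125e+01,  2.62439901e+01,  1.55615393e-02,
       -3.90922360e-04, -3.43111353e-06]), 'position': array([0.20107601, 0.51132025, 0.23051992]), 'tool_rot': array([ 1.86317185e-01,  9.82489296e-01, -7.89720120e-04, -2.57158261e-04]), 'wrist_force': array([ 0.00551833,  1.12032981, -0.03818272]), 'ft_torque': array([ 0.0089382 , -0.00024729, -0.00710263]), 'gripper_force': 0.0, 'gripper_width': 0.08527042322760492}
side {'camera_matrix': array([[496.71223818,   0.        , 316.27603902],
       [  0.        , 496.71223818, 198.72905461],
       [  0.        ,   0.        ,   1.        ]]), 'k1': -0.1402453074710432, 'R': array([[ 0.95365084, -0.30091205,  0.00141949],
[... 296 characters left out ...]
      ,   1.        ]]), 'k1': -0.04523468864071967, 'R': array([[ 0.02581189, -0.99964769, -0.00618339],
       [-0.99380912, -0.02499152, -0.1082537 ],
       [ 0.10806103,  0.00893934, -0.99410407]]), 't': array([0.06159998, 0.54780099, 1.57109138])}
wrist {'camera_matrix': array([[331.52812177,   0.        , 319.50303172],
       [  0.        , 331.52812177, 196.7887623 ],
       [  0.        ,   0.        ,   1.        ]]), 'k1': -0.05334859946333163, 'R': array([[ 3.66820328e-01,  9.30291633e-01, -5.70321522e-04],
       [ 8.89769099e-01, -3.50662918e-01,  2.92141181e-01],
       [ 2.71576505e-01, -1.07670778e-01, -9.56375034e-01]]), 't': array([-0.54964571, -0.03649496,  0.37969336])}
```
View pics/side0.png

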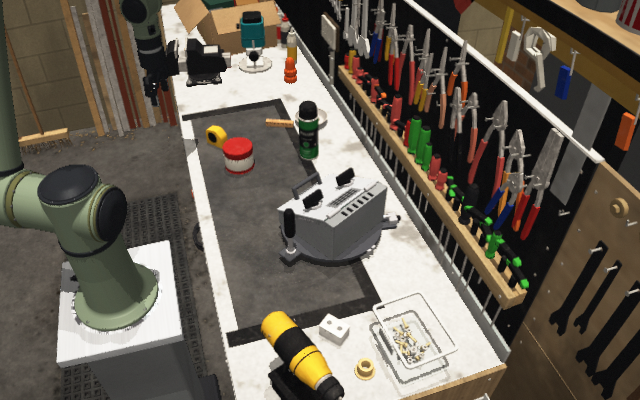

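View pics/top0.png

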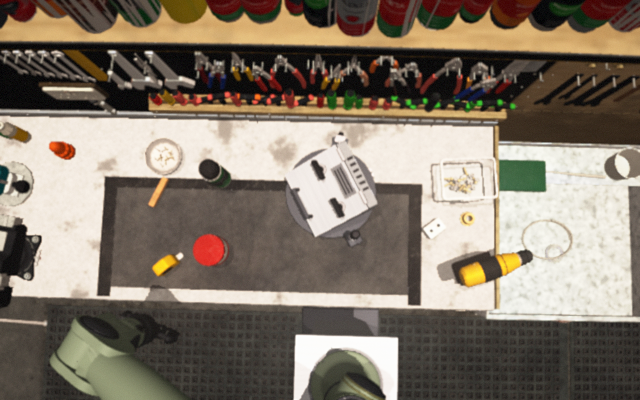

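Side view: the post is at about (289,222), the wings at (313,198) and (346,177), the handle at (305,187). Top view: the post is at about (352,238), the wings at (318,168) and (337,208). I'll enlarge both in one picture.

Create h.py:
```python
import numpy as np,cv2
from scipy.spatial.transform import Rotation as Ro
from rig import ctrl
def ray(P,uv):
    K=P["camera_matrix"];d=np.array([P["k1"],0,0,0,0.])
    n=cv2.undistortPoints(np.array([[uv]],float),K,d)[0,0]
    R=P["R"];return -R.T@P["t"],(lambda v:v/np.linalg.norm(v))(R.T@np.array([n[0],n[1],1]))
def plane(P,uv,z):
    c,d=ray(P,uv);return c+d*(z-c[2])/d[2]
def tri(*obs):
    A=0;b=0;rs=[ray(P,uv) for P,uv in obs]
    for c,d in rs:
        M=np.eye(3)-np.outer(d,d);A=A+M;b=b+M@c
    X=np.linalg.solve(A,b)
    return X,[round(1e3*np.linalg.norm((np.eye(3)-np.outer(d,d))@(X-c)),1) for c,d in rs]
def proj(P,X):
    return cv2.projectPoints(np.array([X],float),cv2.Rodrigues(P["R"])[0],P["t"],P["camera_matrix"],np.array([P["k1"],0,0,0,0.]))[0][0,0]
```

Run:
```python
import cv2,numpy as np
a=cv2.imread("pics/side0.png")[150:275,260:410];b=cv2.imread("pics/top0.png")[125:250,275:385]
f=lambda i:cv2.resize(i,(int(i.shape[1]*3),int(i.shape[0]*3)),interpolation=cv2.INTER_CUBIC)
cv2.imwrite("pics/c0.png",np.hstack([f(a),f(b)]))
```

```text
(no output)
```

View pics/c0.png

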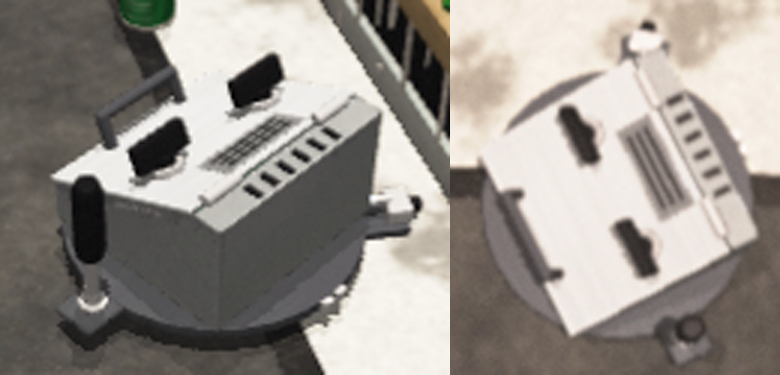

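Left crop (side): post sleeve from (289,209) to (290,237), right wing (313,200), left wing (346,177). Right crop (top): post top (355,234), wings (318,170) and (337,207), handle bar about (302,204).

Run:
```python
from h import *
S=ctrl.camera_params("side");T=ctrl.camera_params("top")
np.set_printoptions(precision=4,suppress=True)
for n,a,b in (("posttop",(289.3,210),(354.9,234.5)),("wr",(313,199.7),(336.7,207.3)),("wl",(345.7,177.3),(318,170)),("handle",(306,181),(301.7,204))):
    print(n,*tri((S,a),(T,b)))
# foot disc rim in top view: fit circle on z=.022 by hand picks on crop
pk=[(485,215),(492,255),(515,300),(545,325),(745,250),(752,195),(735,140),(715,110),(600,75),(560,85),(520,115),(500,135)]
P=np.array([plane(T,((x-450)/3+275,y/3+125),.03)[:2] for x,y in pk])
A=np.c_[2*P,np.ones(len(P))];c=np.linalg.lstsq(A,(P**2).sum(1),rcond=None)[0]
print("circle",c[:2],np.sqrt(c[2]+c[:2]@c[:2]), np.linalg.norm(P-c[:2],axis=1))
```

```text
posttop [ 0.4563 -0.0116  0.1772] [np.float64(2.5), np.float64(2.5)]
wr [0.5341 0.0413 0.1438] [np.float64(0.9), np.float64(0.9)]
wl [0.6431 0.0983 0.146 ] [np.float64(1.8), np.float64(1.8)]
handle [0.5448 0.1443 0.1207] [np.float64(1.8), np.float64(1.8)]
circle [0.5875 0.0594] 0.1423649586761084 [0.1387 0.1403 0.1446 0.1448 0.1405 0.1413 0.1423 0.1452 0.1414 0.1429
 0.1414 0.1449]
```

```bash
cat >> h.py <<'E'
def go(p,yaw_y=None,Rt=None):
    "shift in tool axes and turn, to TCP p with tool y at world heading yaw_y"
    s=ctrl.sense();R=Ro.from_quat(s["tool_rot"]).as_matrix()
    d=R.T@(np.array(p)-s["position"]);y=R[:,1];h=np.arctan2(y[1],y[0])
    t=0 if yaw_y is None else -((yaw_y-h+np.pi/2)%np.pi-np.pi/2)
    print("heading y %.3f"%h,"z",R[:,2].round(3),"shift",d.round(4),"turn %.3f"%t,"q",s["qpos"].round(2))
E
python3 - <<'E'
from h import *
go((.40,0,.30),-1.089)
E
```

```text
heading y 1.196 z [-0.001 -0.001 -1.   ] shift [-0.3723 -0.4032 -0.0689] turn -0.857 q [ 1.06  0.33 -0.19  1.05 -0.    1.44]
```

```bash
python3 inch.py '-0.37 -0.40 -0.07 -0.86;-0.37 -0.40 -0.07 -0.86;-0.37 -0.40 -0.07 -0.86;-0.37 -0.40 -0.07 -0.86;-0.37 -0.40 -0.07 -0.86;-0.37 -0.40 -0.07 -0.86;-0.37 -0.40 -0.07 -0.86;-0.37 -0.40 -0.07 -0.86;-0.37 -0.40 -0.07 -0.86;-0.37 -0.40 -0.07 -0.86;-0.37 -0.40 -0.07 -0.86;-0.37 -0.40 -0.07 -0.86;-0.37 -0.40 -0.07 -0.86;-0.37 -0.40 -0.07 -0.86;-0.37 -0.40 -0.07 -0.86;-0.37 -0.40 -0.07 -0.86;-0.37 -0.40 -0.07 -0.86' 0.085
python3 - <<'E'
from h import *
W=ctrl.camera_params("wrist")
im=ctrl.get_image("wrist")[:,:,::-1]
cv2.imwrite("pics/w1.png",im)
np.save("w1.npy",W,allow_pickle=True)
go((.4563,-.0116,.138),-1.089);print(ctrl.sense()["position"])
for p in([.4563,-.0116,.179],[.59,.06,.157]):print(proj(W,p))
E
```

```text
time_s: 1.52
position: [0.3986, 0.0044, 0.3008]
tool_rot: [-0.24, 0.971, 0.001, -0.001]
wrist_force: [-0.7, 0.7, 0.3]
gripper_width: 0.0852
gripper_force: 0.0
heading y 2.057 z [-0.001  0.001 -1.   ] shift [-0.0436 -0.0419  0.1627] turn 0.004 q [-0.17 -0.   -0.41  1.16  0.   -0.66]
[0.39844083 0.00499459 0.30082782]
[271.07751788 238.26029024]
[281.59033042 358.50568665]
```

View pics/w1.png

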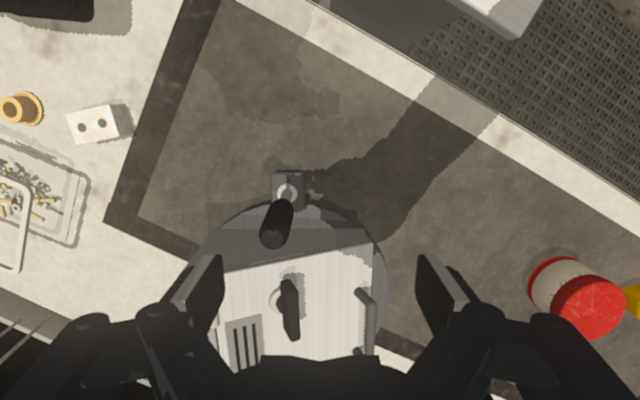

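The post top is at (273,237), within 2 px of my prediction of (271,238), so its position holds. Descending over it.

```bash
python3 inch.py '-0.043 -0.042 0 0;-0.043 -0.042 0 0;-0.043 -0.042 0 0;-0.043 -0.042 0.03 0;-0.043 -0.042 0.06 0;-0.043 -0.042 0.09 0;-0.043 -0.042 0.12 0;-0.043 -0.042 0.14 0;-0.043 -0.042 0.16 0;-0.043 -0.042 0.16 0'
python3 inch.py '0 0 0 0;0 0 0 0;0 0 0 0;0 0 0 0;0 0 0 0;0 0 0 0' 0.0
python3 inch.py '0 0 0 0;0 0 0 0;0 0 0 0'
python3 - <<'E'
from h import *
go((.4563,-.0116,.138),-1.089)
c=np.array([.5905,.0600]);s=ctrl.sense();p=s["position"]
v=p[:2]-c;print(p,np.linalg.norm(v),np.arctan2(v[1],v[0])+np.pi/2)
R=Ro.from_quat(s["tool_rot"]).as_matrix()
for a in np.arange(.1,1.25,.1):
    w=c+Ro.from_rotvec([0,0,a]).as_matrix()[:2,:2]@v
    print("%.1f"%a,(R.T@np.r_[w-p[:2],0]).round(3))
E
```

```text
time_s: 2.4
position: [0.4529, -0.0105, 0.1379]
tool_rot: [-0.242, 0.97, 0.002, -0.003]
wrist_force: [-0.7, -0.2, -0.8]
gripper_width: 0.0852
gripper_force: 0.0
time_s: 2.9
position: [0.4576, -0.0129, 0.1426]
tool_rot: [-0.24, 0.971, -0.0, 0.001]
wrist_force: [-1.0, -0.3, 6.5]
gripper_width: 0.0256
gripper_force: 58.9
time_s: 3.15
position: [0.4576, -0.0129, 0.1426]
tool_rot: [-0.24, 0.971, -0.0, 0.001]
wrist_force: [-1.7, 1.6, 6.9]
gripper_width: 0.0252
gripper_force: 58.9
heading y 2.056 z [ 0.002  0.    -1.   ] shift [0.0006 0.0018 0.0046] turn 0.004 q [-0.19  0.24 -0.56  0.77  0.   -0.68]
[ 0.45763501 -0.01288515  0.14263912] 0.15154322844627646 -1.0690551005009272
0.1 [-0.001 -0.015  0.   ]
0.2 [-0.004 -0.03   0.   ]
0.3 [-0.007 -0.045  0.   ]
0.4 [-0.013 -0.059  0.   ]
0.5 [-0.02  -0.072  0.   ]
0.6 [-0.028 -0.085  0.   ]
0.7 [-0.037 -0.097  0.   ]
0.8 [-0.048 -0.108  0.   ]
0.9 [-0.059 -0.118  0.   ]
1.0 [-0.072 -0.126  0.   ]
1.1 [-0.085 -0.134  0.   ]
1.2 [-0.099 -0.14   0.   ]
```

```bash
python3 inch.py '0 -0.008 0 -0.05;-0.001 -0.015 0 -0.1;-0.002 -0.023 0 -0.15;-0.004 -0.03 0 -0.2;-0.006 -0.038 0 -0.25;-0.008 -0.045 0 -0.3;-0.010 -0.052 0 -0.35;-0.013 -0.059 0 -0.4;-0.016 -0.066 0 -0.45;-0.020 -0.072 0 -0.5;-0.020 -0.072 0 -0.5'
python3 - <<'E'
from h import *
s=ctrl.sense();p=s["position"];R=Ro.from_quat(s["tool_rot"]).as_matrix()
T=ctrl.camera_params("top");im=ctrl.get_image("top")[:,:,::-1]
im=im[110:260,240:430];cv2.imwrite("pics/t1.png",cv2.resize(im,None,fx=4,fy=4,interpolation=cv2.INTER_CUBIC))
print(p,s["wrist_force"],"tool frame F",R.T@s["wrist_force"],s["ft_torque"],s["gripper_width"],s["qpos"])
# three-point circle check w/ fixed radius .155
a=np.array([.4576,-.0129]);b=p[:2];m=(a+b)/2;h=b-a;L=np.linalg.norm(h);n=np.array([-h[1],h[0]])/L
print("centre r=.155",m+n*np.sqrt(.155**2-L*L/4),"turn",2*np.arcsin(L/2/.155))
E
```

```text
time_s: 4.07
position: [0.51, -0.0693, 0.1427]
tool_rot: [-0.473, 0.881, -0.002, 0.0]
wrist_force: [-1.0, -3.4, 6.5]
gripper_width: 0.0254
gripper_force: 61.4
[ 0.50997856 -0.06931798  0.14267793] [-0.96004423 -3.39649021  6.48828703] tool frame F [ 3.36836463 -1.1039082  -6.48006217] [-0.51837647  0.47290212  0.15779048] 0.025421245031991425 [-0.27721717  0.33916524 -0.41945997  0.80857729 -0.00230725 -1.26241542]
centre r=.155 [0.5938235  0.06104699] turn 0.5019216018556595
```

```bash
cat > arc.py <<'E'
from h import *
np.set_printoptions(precision=4,suppress=True)
c=np.array([.5937,.0606])
s=ctrl.sense();p=s["position"];R=Ro.from_quat(s["tool_rot"]).as_matrix();v=p[:2]-c
print("yaw",np.arctan2(v[1],v[0])+np.pi/2,"r",np.linalg.norm(v),"Ftan,Frad",(lambda u:(-u[1]*s["wrist_force"][0]+u[0]*s["wrist_force"][1],u@s["wrist_force"][:2]))(v/np.linalg.norm(v)),R[:,1])
v*=.155/np.linalg.norm(v)
for a in np.arange(.05,.65,.05):
    w=c+Ro.from_rotvec([0,0,a]).as_matrix()[:2,:2]@v
    print("%.2f"%a,(R.T@np.r_[w-p[:2],0]).round(3))
E
python3 arc.py
```

```text
yaw -0.576368908557706 r 0.1545460893635898 Ftan,Frad (np.float64(0.6415147556269922), np.float64(3.3412950356936584)) [-0.8326  0.5539 -0.0036]
0.05 [ 0.    -0.008  0.   ]
0.10 [-0.    -0.015  0.   ]
0.15 [-0.002 -0.023  0.   ]
0.20 [-0.003 -0.031  0.   ]
0.25 [-0.005 -0.038  0.   ]
0.30 [-0.007 -0.046  0.   ]
0.35 [-0.01  -0.053  0.   ]
0.40 [-0.012 -0.06   0.   ]
0.45 [-0.016 -0.067  0.   ]
0.50 [-0.019 -0.074  0.   ]
0.55 [-0.023 -0.081  0.   ]
0.60 [-0.028 -0.087  0.   ]
```

View pics/t1.png

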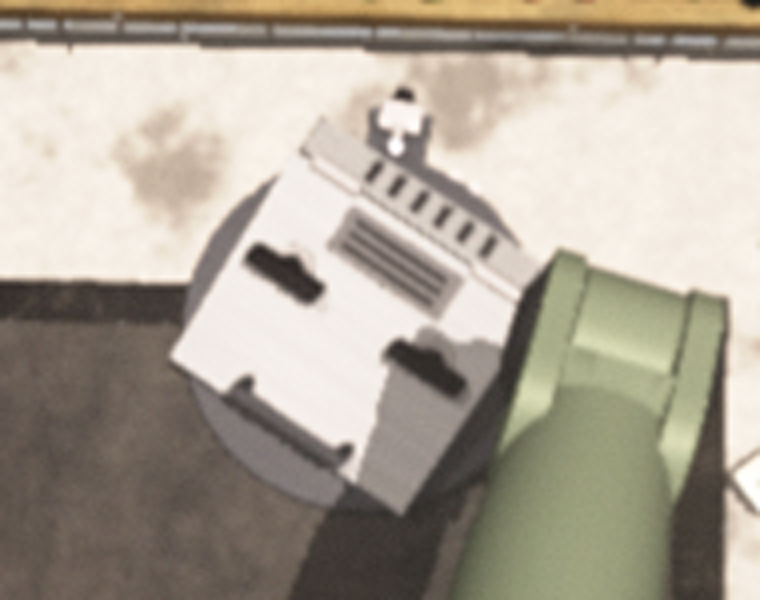

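The box has turned about 0.5 rad. The fixed spring plunger at the back, at crop (400,120) or full-image (340,140), has not moved, so it gives the foot's x direction.

```bash
python3 - <<'E'
from h import *
T=ctrl.camera_params("top")
for z in(.03,.05):
  for uv in((404,92),(397,125),(396,147)):
    q=plane(T,(240+uv[0]/4,110+uv[1]/4),z)[:2]-np.array([.5937,.0606]);print(z,np.linalg.norm(q),np.arctan2(q[1],q[0]))
E
python3 inch.py '0 -0.008 0 -0.05;0 -0.015 0 -0.1;-0.002 -0.023 0 -0.15;-0.003 -0.031 0 -0.2;-0.005 -0.038 0 -0.25;-0.007 -0.046 0 -0.3;-0.007 -0.046 0 -0.3'; python3 arc.py
```

```text
0.03 0.1920017385808942 -0.1502921844771735
0.03 0.1646332254186625 -0.14501146085975916
0.03 0.1469587453291249 -0.15990984658321658
0.05 0.18684655317871016 -0.1524726998403392
0.05 0.15981989686984358 -0.1474700548595273
0.05 0.1423738625010632 -0.1629566295471815
time_s: 4.7
position: [0.5524, -0.0884, 0.1427]
tool_rot: [-0.599, 0.801, -0.002, 0.001]
wrist_force: [0.4, -2.7, 7.7]
gripper_width: 0.0254
gripper_force: 61.9
yaw -0.27060598468437247 r 0.15460485849215705 Ftan,Frad (np.float64(1.1121287256963615), np.float64(2.5128590086776463)) [-0.9594  0.282  -0.0039]
0.05 [ 0.    -0.008  0.   ]
0.10 [-0.001 -0.015  0.   ]
0.15 [-0.002 -0.023  0.   ]
0.20 [-0.003 -0.031  0.   ]
0.25 [-0.005 -0.038  0.   ]
0.30 [-0.007 -0.046  0.   ]
0.35 [-0.01  -0.053  0.   ]
0.40 [-0.013 -0.06   0.   ]
0.45 [-0.016 -0.067  0.   ]
0.50 [-0.02  -0.074  0.   ]
0.55 [-0.024 -0.081  0.   ]
0.60 [-0.028 -0.087  0.   ]
```

```bash
python3 inch.py '0 -0.004 0 -0.03;0 -0.008 0 -0.05;0 -0.008 0 -0.05'; python3 arc.py|head -1;  python3 inch.py '0 -0.004 0 -0.03;0 -0.008 0 -0.05;0 -0.008 0 -0.05'; python3 arc.py|head -1; python3 inch.py '0 -0.002 0 -0.02;0 -0.003 0 -0.02;0 -0.003 0 -0.02'; python3 arc.py|head -1
```

```text
time_s: 4.95
position: [0.5546, -0.0887, 0.1426]
tool_rot: [-0.618, 0.786, 0.002, -0.002]
wrist_force: [-12.2, 0.8, 16.6]
gripper_width: 0.025
gripper_force: 63.3
yaw -0.2562540254054373 r 0.15433402765855347 Ftan,Frad (np.float64(-11.951897657818678), np.float64(2.3531284716501206)) [-0.9718  0.2356  0.0057]
time_s: 5.2
position: [0.5655, -0.091, 0.1426]
tool_rot: [-0.639, 0.77, -0.0, 0.0]
wrist_force: [3.0, -1.7, 3.8]
gripper_width: 0.0253
gripper_force: 61.6
yaw -0.18408588416103489 r 0.15422934484962758 Ftan,Frad (np.float64(3.231695060206349), np.float64(1.0782695092025039)) [-0.9829  0.1843 -0.0006]
time_s: 5.45
position: [0.5688, -0.0916, 0.1426]
tool_rot: [-0.647, 0.763, -0.001, 0.0]
wrist_force: [-1.0, -1.1, 8.3]
gripper_width: 0.0256
gripper_force: 62.0
yaw -0.16234962767869598 r 0.15424497137861787 Ftan,Frad (np.float64(-0.8286681383046605), np.float64(1.2228847379569636)) [-0.9865  0.1638 -0.001 ]
```

```bash
python3 inch.py '0 -0.001 0 -0.01;0 -0.001 0 -0.01;0 -0.001 0 -0.01;0 -0.001 0 -0.01;0 -0.001 0 -0.01' 0.085; python3 inch.py '0 0 -0.04 0;0 0 -0.08 0;0 0 -0.12 0;0 0 -0.16 0;0 0 -0.16 0;0 0 -0.16 0'
python3 - <<'E'
from h import *
S=ctrl.camera_params("side");T=ctrl.camera_params("top")
a=ctrl.get_image("side")[:,:,::-1];b=ctrl.get_image("top")[:,:,::-1]
cv2.imwrite("pics/s2.png",a);cv2.imwrite("pics/t2.png",b)
go((.50,.075,.30),1.571-.15)
E
```

```text
time_s: 5.87
position: [0.5695, -0.0915, 0.141]
tool_rot: [-0.65, 0.76, 0.0, -0.0]
wrist_force: [-0.4, 0.1, 0.4]
gripper_width: 0.0834
gripper_force: 0.0
time_s: 6.37
position: [0.5713, -0.0921, 0.3041]
tool_rot: [-0.65, 0.76, -0.002, 0.002]
wrist_force: [-0.8, 0.1, -0.5]
gripper_width: 0.0852
gripper_force: 0.0
heading y 2.986 z [-0.001  0.    -1.   ] shift [-0.1538  0.0943  0.0006] turn 1.565 q [-0.29  0.34  0.01  1.24  0.   -1.7 ]
```

```bash
python3 inch.py '-0.24 -0.03 -0.03 0;-0.24 -0.03 -0.03 0;-0.24 -0.03 -0.03 0;-0.24 -0.03 -0.03 0;-0.24 -0.03 -0.03 0;-0.24 -0.03 -0.03 0;-0.24 -0.03 -0.03 0;-0.24 -0.03 -0.03 0;-0.24 -0.03 -0.03 0;-0.24 -0.03 -0.03 0'
python3 - <<'E'
from h import *
W=ctrl.camera_params("wrist");a=ctrl.get_image("wrist")[:,:,::-1].copy()
np.save("wA.npy",W,allow_pickle=True);cv2.imwrite("pics/wA.png",a)
print(ctrl.sense()["position"], -W["R"].T@W["t"])
for p in([.575,.001,.157],[.595,.124,.157],[.5,.075,.12]):print(proj(W,p))
E
python3 inch.py '-0.07 0 0 0;-0.07 0 0 0;-0.07 0 0 0;-0.07 0 0 0'
python3 - <<'E'
from h import *
W=ctrl.camera_params("wrist");a=ctrl.get_image("wrist")[:,:,::-1].copy()
np.save("wB.npy",W,allow_pickle=True);cv2.imwrite("pics/wB.png",a)
A=cv2.imread("pics/wA.png")
cv2.imwrite("pics/wAB.png",np.vstack([cv2.resize(A,(480,300)),cv2.resize(a,(480,300))]))
E
```

```text
time_s: 7.3
position: [0.6359, 0.1395, 0.33]
tool_rot: [-0.649, 0.76, 0.001, -0.001]
wrist_force: [-0.8, -0.5, 0.0]
gripper_width: 0.0852
gripper_force: 0.0
[0.63605396 0.1392494  0.33042932] [0.62389173 0.06625054 0.47291906]
[362.53344937   9.73491429]
[357.80140127 152.58379796]
[439.51860223  85.47335788]
time_s: 7.68
position: [0.6473, 0.2098, 0.3308]
tool_rot: [-0.65, 0.76, 0.0, -0.0]
wrist_force: [0.2, -0.3, 0.2]
gripper_width: 0.0849
gripper_force: 0.0
```

View pics/wAB.png

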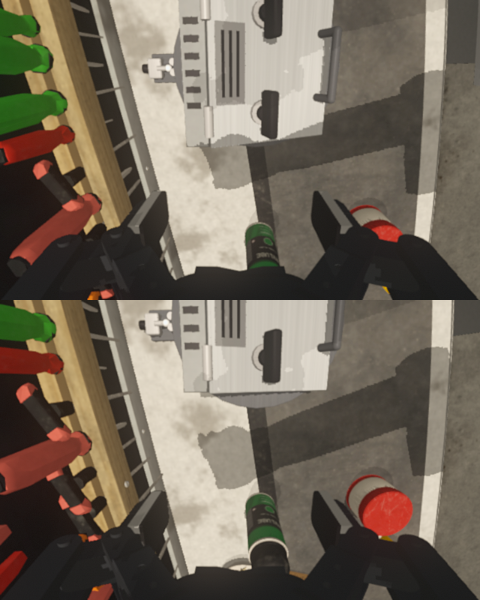

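Frame A (top): left wing at full-image (357,151), right wing (359,27), handle (437,87), and the box square to its plunger. Frame B is worse, so I'll go back the other way and mask the dark parts in A and C.

```bash
python3 inch.py '0.13 0 0 0;0.13 0 0 0;0.13 0 0 0;0.13 0 0 0;0.13 0 0 0;0.13 0 0 0'
python3 - <<'E'
from h import *
np.set_printoptions(precision=4,suppress=True)
W=ctrl.camera_params("wrist");c=ctrl.get_image("wrist")[:,:,::-1].copy()
np.save("wC.npy",W,allow_pickle=True);cv2.imwrite("pics/wC.png",c)
G={"wr":(.575,.001,.157),"wl":(.595,.124,.157),"h":(.5,.075,.12)}
G={"wr":(.578,.001,.157),"wl":(.596,.124,.157),"h":(.497,.075,.12)}
obs={}
for n in "AC":
    P=np.load(f"w{n}.npy",allow_pickle=True).item();im=cv2.imread(f"pics/w{n}.png")
    for k,g in G.items():
        u=proj(P,g).astype(int);r=34
        x0,y0=max(u[0]-r,0),max(u[1]-r,0)
        m=((im.max(2)<(60 if k!="h" else 110)).astype(np.uint8))[y0:u[1]+r,x0:u[0]+r]
        cnt,_=cv2.findContours(m,cv2.RETR_EXTERNAL,cv2.CHAIN_APPROX_NONE,offset=(int(x0),int(y0)))
        if not cnt: continue
        q=max(cnt,key=cv2.contourArea);b=cv2.boundingRect(q);rr=cv2.minAreaRect(q)
        obs[n,k]=(P,rr[0]);print(n,k,"pred",u,"bbox",b,"ctr",np.array(rr[0]),np.array(rr[1]),cv2.contourArea(q))
for k in G:
    if ("A",k) in obs and ("C",k) in obs: print(k,*tri(obs["A",k],obs["C",k]))
cv2.imwrite("pics/c1.png",np.hstack([cv2.resize(cv2.imread("pics/wA.png")[0:200,220:480],None,fx=1.5,fy=1.5),cv2.resize(c[0:320,220:480],None,fx=1.5,fy=1.5)[:300*1]] ) if 0 else cv2.resize(c[20:320,230:480],None,fx=2,fy=2,interpolation=cv2.INTER_CUBIC))
print(ctrl.sense()["position"])
E
```

```text
time_s: 8.23
position: [0.6271, 0.0801, 0.3317]
tool_rot: [-0.649, 0.761, 0.0, 0.0]
wrist_force: [0.2, 0.8, -0.1]
gripper_width: 0.0852
gripper_force: 0.0
A wr pred [359  10] bbox (346, 0, 21, 44) ctr [355.8862  21.5871] [43.3426 19.6558] 628.5
A wl pred [356 152] bbox (349, 163, 12, 21) ctr [351.5944 174.5293] [22.8216  6.9862] 35.5
A h pred [442  85] bbox (436, 51, 13, 68) ctr [441.901   84.4901] [ 6.4677 67.8615] 297.0
C wr pred [358  82] bbox (345, 49, 29, 56) ctr [360.2059  76.1765] [25.7088 57.966 ] 330.0
C wl pred [355 210] bbox (343, 181, 26, 60) ctr [355.5 210.5] [59. 25.] 883.0
C h pred [437 143] bbox (441, 109, 30, 68) ctr [455.5 142.5] [67. 29.] 502.0
wr [ 0.5666 -0.0073  0.0624] [np.float64(2.8), np.float64(2.8)]
wl [ 0.5892  0.1889 -0.0214] [np.float64(3.1), np.float64(3.1)]
h [0.4982 0.0725 0.1484] [np.float64(9.0), np.float64(9.0)]
[0.6273 0.0811 0.3316]
```

View pics/c1.png

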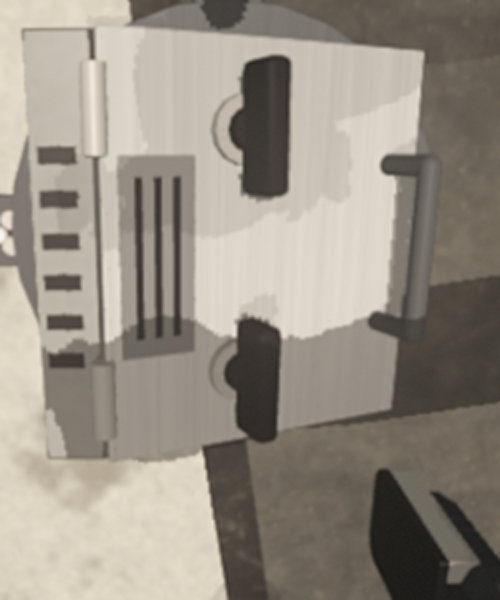

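C crop: left wing rectangle from (235,318) to (280,440), centre full-image (359,210). Right wing (243,57) to (290,197), centre (363,83). Bar from (425,160) to (415,330). One more view with a longer baseline gives the heights.

```bash
python3 inch.py '0.09 0 0 0;0.09 0 0 0;0.09 0 0 0;0.09 0 0 0;0.09 0 0 0'
cat > meas.py <<'E'
from h import *
np.set_printoptions(precision=4,suppress=True)
G={"wr":(.573,.002,.157),"wl":(.591,.125,.157),"h":(.497,.075,.12)}
obs={}
for n in "CD":
    P=np.load(f"w{n}.npy",allow_pickle=True).item();im=cv2.imread(f"pics/w{n}.png")
    for k,g in G.items():
        u=proj(P,g).astype(int)
        m=np.zeros(im.shape[:2],np.uint8);rx,ry=(22,45) if k!="h" else (26,50)
        a,b,c,d=max(u[1]-ry,0),u[1]+ry,u[0]-rx,u[0]+rx
        m[a:b,c:d]=(im.max(2)<(55 if k!="h" else 105))[a:b,c:d]
        m=cv2.morphologyEx(m,cv2.MORPH_CLOSE,np.ones((3,3)))
        m=cv2.morphologyEx(m,cv2.MORPH_OPEN,np.ones((15,5)))
        cnt,_=cv2.findContours(m,cv2.RETR_EXTERNAL,cv2.CHAIN_APPROX_NONE)
        if not cnt: print(n,k,"none",u);continue
        q=max(cnt,key=cv2.contourArea);bb=cv2.boundingRect(q);ctr=(bb[0]+(bb[2]-1)/2,bb[1]+(bb[3]-1)/2)
        obs[n,k]=(P,ctr);print(n,k,"pred",u,"bbox",bb,"ctr",ctr,cv2.contourArea(q))
for k in G:
    if ("C",k) in obs and ("D",k) in obs: print(k,*tri(obs["C",k],obs["D",k]))
E
python3 - <<'E'
from h import *
W=ctrl.camera_params("wrist");c=ctrl.get_image("wrist")[:,:,::-1].copy()
np.save("wD.npy",W,allow_pickle=True);cv2.imwrite("pics/wD.png",c)
E
python3 meas.py
```

```text
time_s: 8.7
position: [0.6135, -0.0065, 0.3313]
tool_rot: [-0.65, 0.76, 0.0, 0.0]
wrist_force: [0.5, 0.1, -0.7]
gripper_width: 0.0852
gripper_force: 0.0
C wr none [363  82]
C wl pred [360 211] bbox (349, 202, 19, 38) ctr (358.0, 220.5) 570.5
C h pred [437 143] bbox (440, 161, 23, 32) ctr (451.0, 176.5) 624.0
D wr none [360 176]
D wl pred [357 286] bbox (346, 257, 18, 34) ctr (354.5, 273.5) 504.0
D h pred [429 219] bbox (418, 178, 37, 91) ctr (436.0, 223.0) 1838.0
wl [0.5878 0.1892 0.0214] [np.float64(0.9), np.float64(0.9)]
h [ 0.4254  0.1664 -0.0621] [np.float64(7.8), np.float64(7.8)]
```

Run:
```python
from h import *
np.set_printoptions(precision=4,suppress=True,linewidth=200)
G={"wr":(.573,.002,.157),"wl":(.591,.125,.157)}
obs={}
for n in "CD":
    P=np.load(f"w{n}.npy",allow_pickle=True).item();im=cv2.imread(f"pics/w{n}.png")
    for k,g in G.items():
        u=proj(P,g).round().astype(int);g=im.max(2)[u[1]-42:u[1]+43,u[0]-30:u[0]+31]
        t,m=cv2.threshold(g,0,255,cv2.THRESH_OTSU+cv2.THRESH_BINARY_INV)
        m=cv2.morphologyEx(m,cv2.MORPH_OPEN,np.ones((9,9)))
        nn,l,st,ce=cv2.connectedComponentsWithStats(m);i=l[42,30]
        print(n,k,u,"otsu",t,i,st[i],g[42,18:43:2])
        if i:
            c=(u[0]-30+st[i][0]+(st[i][2]-1)/2,u[1]-42+st[i][1]+(st[i][3]-1)/2);obs[n,k]=(P,c);print("  c",c)
for k in G:
    if ("C",k) in obs and ("D",k) in obs: print(k,*tri(obs["C",k],obs["D",k]))
im=cv2.imread("pics/wD.png");cv2.imwrite("pics/c2.png",cv2.resize(im[110:370,250:480],None,fx=2.3,fy=2.3,interpolation=cv2.INTER_CUBIC))
```

```text
C wr [364  83] otsu 131.0 1 [  11    7   30   71 1734] [ 64  59  60  60  60  61  67  70  68  66  64 102 199]
  c (np.float64(359.5), np.float64(83.0))
C wl [361 211] otsu 125.0 1 [   2   11   59   74 2288] [ 53  52  53  52  52  52  55  56  54  51 103 157 151]
  c (np.float64(362.0), np.float64(216.5))
D wr [361 176] otsu 127.0 1 [  13   11   27   63 1395] [ 68  60  59  60  60  60  66  72  69  67  63 166 222]
  c (np.float64(357.0), np.float64(176.0))
D wl [358 286] otsu 134.0 1 [   7    0   54   85 2640] [ 53  52  51  52  52  53  54  53  53  73 209 221 217]
  c (np.float64(361.5), np.float64(286.0))
wr [0.5766 0.0018 0.1551] [np.float64(0.1), np.float64(0.1)]
wl [0.5871 0.1412 0.1315] [np.float64(1.5), np.float64(1.5)]
```

View pics/c2.png

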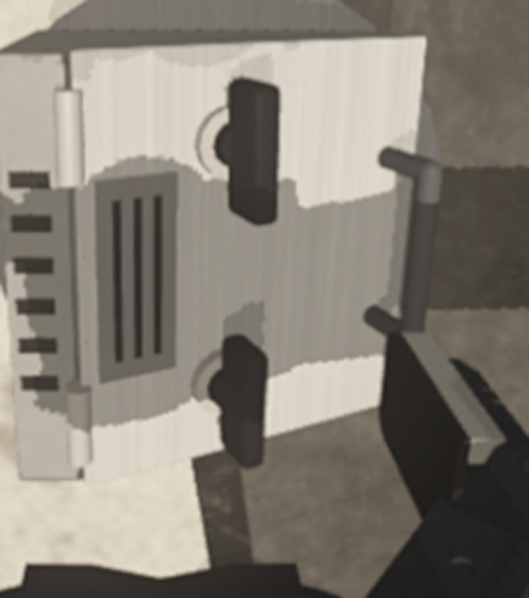

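D crop: right wing (229–280, 77–225), left wing (221–267, 335–468), bar from (425,163) to (412,330). I'll triangulate these against C.

Run:
```python
from h import *
np.set_printoptions(precision=4,suppress=True,linewidth=200)
C,D=[np.load(f"w{n}.npy",allow_pickle=True).item() for n in "CD"]
r={}
for k,c,d in (("wr",(363.2,83.5),(360.7,175.7)),("wl",(358.8,209.5),(356.1,284.6)),("h",(440,143),(432,217.4))):
    X,e=tri((C,c),(D,d));r[k]=X;z={"wr":.1565,"wl":.1565,"h":.12}[k];print(k,X,e,"on z plane",plane(C,c,z),plane(D,d,z))
a=[(plane(C,c,.1565)+plane(D,d,.1565))/2 for c,d in (((363.2,83.5),(360.7,175.7)),((358.8,209.5),(356.1,284.6)))]
v=a[1]-a[0];print("dist",np.linalg.norm(v),"box yaw",np.arctan2(-v[0],v[1]),"mid",(a[0]+a[1])/2)
go((a[0][0],a[0][1],.25),np.arctan2(-v[0],v[1]))
```

```text
wr [0.5728 0.0028 0.1523] [np.float64(0.2), np.float64(0.2)] on z plane [0.5735 0.0028 0.1565] [0.573  0.0017 0.1565]
wl [0.5925 0.1239 0.1545] [np.float64(0.2), np.float64(0.2)] on z plane [0.5928 0.1232 0.1565] [0.5924 0.1227 0.1565]
h [0.4907 0.0776 0.1083] [np.float64(0.2), np.float64(0.2)] on z plane [0.4945 0.0754 0.12  ] [0.4945 0.0725 0.12  ]
dist 0.12222373519559676 box yaw -0.15921424062334175 mid [0.5829 0.0626 0.1565]
heading y 2.988 z [ 0.     0.001 -1.   ] shift [-0.0018  0.0411  0.0812] turn 0.005 q [-0.13  0.41  0.19  1.35  0.   -1.55]
```

```bash
python3 inch.py '0 0.04 0.05 1.57;0 0.04 0.05 1.57;0 0.04 0.05 1.57;0 0.04 0.05 1.57;0 0.04 0.05 1.57;0 0.04 0.05 1.57;0 0.04 0.05 1.57;0 0.04 0.05 1.57;0 0.04 0.05 1.57;0 0.04 0.05 1.57;0 0.04 0.05 1.57;0 0.04 0.05 1.57;0 0.04 0.05 1.57;0 0.04 0.05 1.57' 0.045
python3 inch.py '0 0 0 1.57;0 0 0 1.57;0 0 0 1.57;0 0 0 1.57;0 0 0 1.57;0 0 0 1.57;0 0 0 1.57;0 0 0 1.57;0 0 0 1.57;0 0 0 1.57;0 0 0 1.57;0 0 0 1.57;0 0 0 1.57;0 0 0 1.57'
python3 -c "
from h import *
go((.573,.0022,.152),-.159)"
```

```text
time_s: 9.92
position: [0.5741, 0.0008, 0.2812]
tool_rot: [0.076, 0.997, 0.0, -0.0]
wrist_force: [0.3, 0.4, -0.2]
gripper_width: 0.0449
gripper_force: 0.0
time_s: 11.08
position: [0.574, 0.0001, 0.2812]
tool_rot: [0.758, 0.652, 0.0, -0.0]
wrist_force: [0.0, -0.5, -0.0]
gripper_width: 0.0451
gripper_force: 0.0
heading y -0.151 z [ 0.  0. -1.] shift [ 0.0019 -0.0013  0.1292] turn 0.008 q [-0.13  0.34 -0.04  1.19  0.    1.59]
```

```bash
python3 inch.py '0.002 -0.001 0.04 0;0.002 -0.001 0.08 0;0.002 -0.001 0.1 0;0.002 -0.001 0.115 0;0.002 -0.001 0.127 0;0.002 -0.001 0.127 0;0.002 -0.001 0.127 0'
python3 inch.py '0 0 0 0;0 0 0 0;0 0 0 0;0 0 0 0' 0.0
```

```text
time_s: 11.67
position: [0.5728, 0.0016, 0.1539]
tool_rot: [0.758, 0.652, -0.0, -0.001]
wrist_force: [1.1, -0.4, 0.5]
gripper_width: 0.0447
gripper_force: 0.0
time_s: 12.0
position: [0.5717, 0.0013, 0.1556]
tool_rot: [0.759, 0.651, -0.001, -0.001]
wrist_force: [-6.4, 1.4, 6.4]
gripper_width: 0.0125
gripper_force: 54.2
```

```bash
python3 inch.py '0 0 0 -0.1;0 0 0 -0.2;0 0 0 -0.3;0 0 0 -0.4;0 0 0 -0.5;0 0 0 -0.6;0 0 0 -0.7;0 0 0 -0.8'
python3 -c "
from rig import ctrl;print(ctrl.sense()['ft_torque'])"
python3 inch.py '0 0 0 -0.1;0 0 0 -0.2;0 0 0 -0.3;0 0 0 -0.4;0 0 0 -0.5;0 0 0 -0.6;0 0 0 -0.7;0 0 0 -0.75;0 0 0 -0.75'
python3 -c "
from h import *;print(ctrl.sense()['ft_torque']);go((.573,.0022,.152),-.159+1.571)"
```

```text
time_s: 12.67
position: [0.5714, 0.0021, 0.1569]
tool_rot: [0.443, 0.896, 0.001, -0.001]
wrist_force: [-12.1, 3.0, 15.8]
gripper_width: 0.0113
gripper_force: 58.6
[ 0.5653157   1.98342946 -0.22912116]
time_s: 13.42
position: [0.571, 0.0018, 0.1566]
tool_rot: [0.086, 0.996, 0.0, -0.001]
wrist_force: [-12.3, 2.7, 14.2]
gripper_width: 0.0109
gripper_force: 60.3
[ 0.45630382  2.02567282 -0.09517171]
heading y 1.399 z [-0.002  0.001 -1.   ] shift [-0.0019  0.0008  0.0046] turn -0.013 q [-0.13  0.42 -0.25  0.9   0.    0.05]
```

```bash
python3 inch.py '0 0 0 -0.04;0 0 0 -0.08;0 0 0 -0.08;0 0 0 -0.08'
python3 -c "
from h import *;print(ctrl.sense()['ft_torque']);go((.573,.0022,.152),-.159+1.571)"
```

```text
time_s: 13.75
position: [0.571, 0.0014, 0.1567]
tool_rot: [0.048, 0.999, 0.0, -0.001]
wrist_force: [-13.0, 3.0, 14.3]
gripper_width: 0.0108
gripper_force: 61.1
[ 0.16701066  2.06179585 -0.63913522]
heading y 1.475 z [-0.002  0.001 -1.   ] shift [-0.0019  0.001   0.0047] turn 0.063 q [-0.13  0.43 -0.25  0.9   0.   -0.03]
```

```bash
python3 inch.py '0 0 0 0;0 0 0 0;0 0 -0.02 0;0 0 -0.06 0;0 0 -0.09 0;0 0 -0.09 0' 0.045
python3 -c "
from h import *
go((.5926,.1235,.25),-.159)"
```

```text
time_s: 14.25
position: [0.5772, 0.0003, 0.2515]
tool_rot: [0.047, 0.999, -0.001, 0.006]
wrist_force: [0.9, -0.2, 0.7]
gripper_width: 0.0451
gripper_force: 0.0
heading y 1.476 z [ 0.012 -0.002 -1.   ] shift [-0.0037  0.1241  0.0014] turn -1.506 q [-0.13  0.36 -0.1   1.11 -0.   -0.03]
```

```bash
python3 inch.py '-0.004 0.124 0 1.63;-0.004 0.124 0 1.63;-0.004 0.124 0 1.63;-0.004 0.124 0 1.63;-0.004 0.124 0 1.63;-0.004 0.124 0 1.63;-0.004 0.124 0 1.63;-0.004 0.124 0 1.63;-0.004 0.124 0 1.63;-0.004 0.124 0 1.63;-0.004 0.124 0 1.63;-0.004 0.124 0 1.63;-0.004 0.124 0 1.63;-0.004 0.124 0 1.63;-0.004 0.124 0 1.63'
python3 - <<'E'
from h import *
go((.5926,.1235,.154),-.159)
E
```

```text
time_s: 15.5
position: [0.5894, 0.1239, 0.2445]
tool_rot: [0.759, 0.651, 0.0, 0.0]
wrist_force: [0.2, 0.7, 0.4]
gripper_width: 0.0449
gripper_force: 0.0
heading y -0.154 z [ 0.001 -0.    -1.   ] shift [0.0001 0.0031 0.0905] turn 0.005 q [ 0.08  0.42 -0.03  1.13 -0.    1.81]
```

```bash
python3 inch.py '0 0.003 0.03 0;0 0.003 0.06 0;0 0.003 0.075 0;0 0.003 0.09 0;0 0.003 0.09 0;0 0.003 0.09 0'
python3 inch.py '0 0 0 0;0 0 0 0;0 0 0 0;0 0 0 0' 0.0
python3 inch.py '0 0 0 -0.1;0 0 0 -0.2;0 0 0 -0.3;0 0 0 -0.4;0 0 0 -0.5;0 0 0 -0.6;0 0 0 -0.7;0 0 0 -0.8'
python3 -c "
from rig import ctrl;print(ctrl.sense()['ft_torque'])"
python3 inch.py '0 0 0 -0.1;0 0 0 -0.2;0 0 0 -0.3;0 0 0 -0.4;0 0 0 -0.5;0 0 0 -0.6;0 0 0 -0.7;0 0 0 -0.8;0 0 0 -0.84;0 0 0 -0.84'
python3 -c "
from h import *;print(ctrl.sense()['ft_torque']);go((.5926,.1235,.152),-.159+1.571)"
```

```text
time_s: 16.0
position: [0.5915, 0.1234, 0.1539]
tool_rot: [0.759, 0.651, -0.001, -0.0]
wrist_force: [1.6, -0.2, -0.3]
gripper_width: 0.0449
gripper_force: 0.0
time_s: 16.33
position: [0.5899, 0.1241, 0.156]
tool_rot: [0.759, 0.651, -0.001, -0.001]
wrist_force: [-8.0, 1.5, 9.1]
gripper_width: 0.0128
gripper_force: 54.3
time_s: 17.0
position: [0.5896, 0.1249, 0.1572]
tool_rot: [0.443, 0.896, 0.001, -0.002]
wrist_force: [-14.1, 4.1, 18.3]
gripper_width: 0.0114
gripper_force: 59.2
[ 0.50315492  2.53890049 -0.20050358]
time_s: 17.83
position: [0.5894, 0.124, 0.1569]
tool_rot: [0.042, 0.999, 0.0, -0.001]
wrist_force: [-12.8, 2.0, 14.7]
gripper_width: 0.0105
gripper_force: 61.8
[-0.0567911   2.23608642 -0.81463044]
heading y 1.486 z [-0.003  0.001 -1.   ] shift [-0.0032 -0.0003  0.0049] turn 0.074 q [ 0.08  0.48 -0.16  0.94  0.    0.17]
```

```bash
python3 inch.py '0 0 0 0;0 0 0 0;0 0 -0.02 0;0 0 -0.06 0;0 0 -0.09 0;0 0 -0.09 0' 0.045
python3 - <<'E'
from h import *
go((.495,.0755,.23),-.159)
E
```

```text
time_s: 18.33
position: [0.596, 0.1237, 0.2519]
tool_rot: [0.042, 0.999, 0.001, 0.006]
wrist_force: [0.9, -0.2, -0.5]
gripper_width: 0.0454
gripper_force: 0.0
heading y 1.486 z [ 0.013  0.001 -1.   ] shift [ 0.0969 -0.0566  0.0206] turn -1.496 q [ 0.08  0.41 -0.01  1.14 -0.    0.17]
```

```bash
python3 inch.py '0.097 -0.057 0.02 1.645;0.097 -0.057 0.02 1.645;0.097 -0.057 0.02 1.645;0.097 -0.057 0.02 1.645;0.097 -0.057 0.02 1.645;0.097 -0.057 0.02 1.645;0.097 -0.057 0.02 1.645;0.097 -0.057 0.02 1.645;0.097 -0.057 0.02 1.645;0.097 -0.057 0.02 1.645;0.097 -0.057 0.02 1.645;0.097 -0.057 0.02 1.645;0.097 -0.057 0.02 1.645;0.097 -0.057 0.02 1.645;0.097 -0.057 0.02 1.645'
python3 - <<'E'
from h import *
np.set_printoptions(precision=4,suppress=True)
go((.495,.0755,.11),-.159)
S=ctrl.camera_params("side");a=ctrl.get_image("side")[:,:,::-1];cv2.imwrite("pics/s3.png",cv2.resize(a[110:290,230:450],None,fx=3.3,fy=3.3,interpolation=cv2.INTER_CUBIC))
for p in([.495,.0755,.12],[.591,.1235,.1565],[.573,.002,.1565]):print((proj(S,p)-(230,110))*3.3)
E
```

```text
time_s: 19.58
position: [0.4909, 0.0747, 0.2246]
tool_rot: [0.76, 0.649, 0.0, 0.0]
wrist_force: [0.3, -0.3, 0.6]
gripper_width: 0.045
gripper_force: 0.0
heading y -0.157 z [ 0.001 -0.    -1.   ] shift [0.0014 0.0038 0.1146] turn 0.002 q [ 0.    0.23 -0.34  1.   -0.    1.73]
[213.3494 300.6209]
[309.5311 205.943 ]
[336.8018 306.8017]
```

View pics/s3.png

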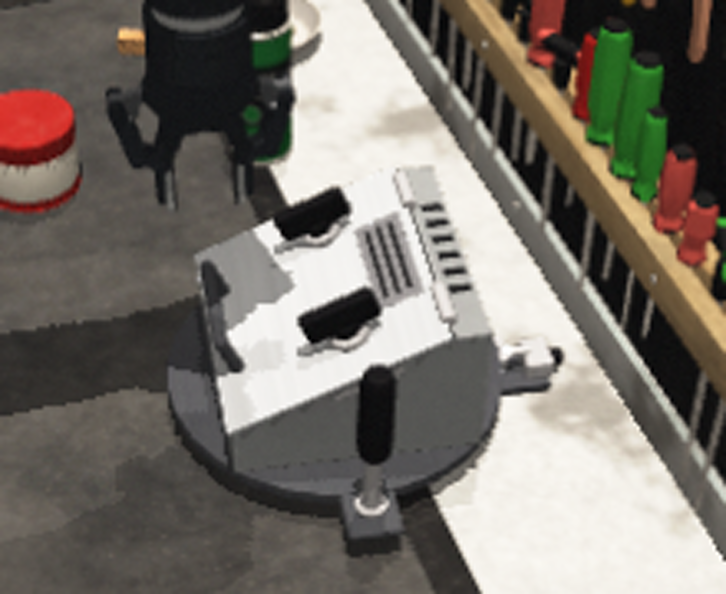

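Both wings now lie up and down the slope, at crop (312,213) and (340,318). The bar runs from (208,268) to (233,363). I'll triangulate its middle with all the views.

Run:
```python
from h import *
np.set_printoptions(precision=4,suppress=True)
S=ctrl.camera_params("side");C,D=[np.load(f"w{n}.npy",allow_pickle=True).item() for n in "CD"]
sd=(230+219/3.3,110+314/3.3)
print(tri((S,sd),(C,(440,143)),(D,(432,217.4))),tri((S,sd),(C,(440,143))),plane(S,sd,.12))
```

```text
(array([0.4939, 0.0749, 0.1103]), [np.float64(5.9), np.float64(3.3), np.float64(2.6)]) (array([0.4949, 0.0747, 0.1091]), [np.float64(4.6), np.float64(4.6)]) [0.495  0.0591 0.12  ]
```

```bash
python3 inch.py '0.001 0.004 0.04 0;0.001 0.004 0.08 0;0.001 0.004 0.1 0;0.001 0.004 0.11 0;0.001 0.004 0.117 0;0.001 0.004 0.117 0;0.001 0.004 0.117 0' 0.04
python3 inch.py '0 0 0 0;0 0 0 0;0 0 0 0;0 0 0 0;0 0 0 0' 0.0
```

```text
time_s: 20.22
position: [0.4954, 0.0752, 0.1083]
tool_rot: [0.761, 0.649, 0.001, 0.001]
wrist_force: [1.2, -0.1, -0.5]
gripper_width: 0.04
gripper_force: 0.0
time_s: 20.63
position: [0.4949, 0.0754, 0.1086]
tool_rot: [0.761, 0.649, 0.001, 0.0]
wrist_force: [-2.6, 0.3, 5.6]
gripper_width: 0.0097
gripper_force: 58.6
```

```bash
python3 - <<'E'
import numpy as np
x,z=-.1703,-.0353
for t in np.arange(.1,1.45,.1):
    c,s=np.cos(t),np.sin(t);print("%.1f dy %.3f dz %.3f"%(t,x*c+z*s-x,-(-x*s+z*c-z)))
E
python3 inch.py '0 0 -0.008 0;-0.003 -0.003 -0.017 0;-0.003 -0.003 -0.017 0' >/dev/null 2>&1 & wait; python3 -c "
from rig import ctrl;s=ctrl.sense();print(s['time_s'],s['position'],s['wrist_force'],s['gripper_width'])"
```

```text
0.1 dy -0.003 dz -0.017
0.2 dy -0.004 dz -0.035
0.3 dy -0.003 dz -0.052
0.4 dy -0.000 dz -0.069
0.5 dy 0.004 dz -0.086
0.6 dy 0.010 dz -0.102
0.7 dy 0.017 dz -0.118
0.8 dy 0.026 dz -0.133
0.9 dy 0.037 dz -0.147
1.0 dy 0.049 dz -0.160
1.1 dy 0.062 dz -0.171
1.2 dy 0.076 dz -0.181
1.3 dy 0.091 dz -0.190
1.4 dy 0.107 dz -0.197
20.8833 [0.49223938 0.07536435 0.1264162 ] [1.39411013 8.93905488 1.45061864] 0.009825990500900111
```

```bash
python3 inch.py '0.003 -0.001 -0.009 0;0.003 -0.001 -0.018 0;0.003 -0.001 -0.027 0;0.003 0 -0.035 0;0.003 0.001 -0.044 0;0.003 0.003 -0.052 0;0.003 0.005 -0.061 0;0.003 0.007 -0.069 0;0.003 0.010 -0.077 0;0.003 0.013 -0.085 0;0.003 0.016 -0.093 0;0.003 0.020 -0.101 0;0.003 0.020 -0.101 0'
python3 -c "
from h import *
s=ctrl.sense();R=Ro.from_quat(s['tool_rot']).as_matrix();print((R.T@s['wrist_force']).round(1),s['ft_torque'].round(2),s['position'].round(4))"
```

```text
time_s: 21.97
position: [0.5102, 0.0729, 0.2269]
tool_rot: [0.761, 0.649, -0.001, -0.001]
wrist_force: [-9.1, 2.3, 3.9]
gripper_width: 0.0094
gripper_force: 59.5
[ 0.8 -9.4 -3.9] [0.75 1.87 0.04] [0.5102 0.0729 0.2269]
```

```bash
python3 inch.py '0 0.004 -0.008 0;0 0.009 -0.015 0;0 0.014 -0.022 0;0 0.020 -0.029 0;0 0.026 -0.036 0;0 0.032 -0.042 0;0 0.038 -0.048 0;0 0.045 -0.053 0;0 0.052 -0.058 0;0 0.059 -0.063 0;0 0.059 -0.063 0'
python3 -c "
from h import *
s=ctrl.sense();R=Ro.from_quat(s['tool_rot']).as_matrix();print((R.T@s['wrist_force']).round(1),s['ft_torque'].round(2),s['position'].round(4))"
python3 inch.py '0 0.007 -0.005 0;0 0.015 -0.009 0;0 0.019 -0.012 0;0 0.019 -0.012 0'
python3 -c "
from h import *
s=ctrl.sense();R=Ro.from_quat(s['tool_rot']).as_matrix();print((R.T@s['wrist_force']).round(1),s['ft_torque'].round(2),s['position'].round(4))"
```

```text
time_s: 22.88
position: [0.565, 0.065, 0.2927]
tool_rot: [0.76, 0.649, -0.001, -0.003]
wrist_force: [-22.9, 6.9, 24.6]
gripper_width: 0.009
gripper_force: 59.5
[  3.2 -23.9 -24.4] [1.51 5.24 0.18] [0.565  0.065  0.2927]
time_s: 23.22
position: [0.5849, 0.062, 0.3056]
tool_rot: [0.76, 0.649, 0.0, -0.002]
wrist_force: [-20.0, 6.9, 23.1]
gripper_width: 0.0091
gripper_force: 61.5
[  3.7 -20.9 -23. ] [1.52 4.76 0.2 ] [0.5849 0.062  0.3056]
```

```bash
python3 inch.py '0 0.003 -0.006 0;0 0.006 -0.008 0;0 0.006 -0.008 0'
cat > f.py <<'E'
from h import *
s=ctrl.sense();R=Ro.from_quat(s['tool_rot']).as_matrix();f=R.T@s['wrist_force'];d=s['position']-np.array([.4949,.0754,.1086])
print("F tan %.1f rad %.1f"%(f[1]*.89-f[2]*.46,-f[1]*.46-f[2]*.89),"d",d.round(4),(R[:,1]@d).round(4))
E
python3 f.py
python3 inch.py '0 0.006 -0.004 0;0 0.011 -0.007 0;0 0.011 -0.007 0';python3 f.py
```

```text
time_s: 23.47
position: [0.5849, 0.062, 0.3059]
tool_rot: [0.76, 0.649, -0.006, -0.009]
wrist_force: [-24.1, 9.1, -3.9]
gripper_width: 0.0094
gripper_force: 61.0
F tan -24.4 rad 7.6 d [ 0.09   -0.0134  0.1973] 0.0867
time_s: 23.72
position: [0.5854, 0.0617, 0.3063]
tool_rot: [0.76, 0.65, -0.016, -0.018]
wrist_force: [-47.2, 12.0, -17.4]
gripper_width: 0.0092
gripper_force: 59.4
F tan -51.4 rad 4.3 d [ 0.0905 -0.0137  0.1977] 0.0818
```

The force rises with no further motion, so the panel is at its hard stop. I'll ease the preload, let go and rise.

```bash
python3 inch.py '0 -0.006 0.004 0;0 -0.013 0.009 0;0 -0.013 0.009 0';python3 f.py
python3 inch.py '0 0 0 0;0 0 0 0;0 0 0 0' 0.04; python3 f.py
python3 inch.py '0 0 -0.02 0;0 0 -0.05 0;0 0 -0.08 0;0 0 -0.08 0'
python3 inch.py '0 -0.04 -0.08 0;0 -0.08 -0.08 0;0 -0.12 -0.08 0;0.04 -0.16 -0.08 0;0.08 -0.2 -0.08 0;0.08 -0.2 -0.08 0;0.08 -0.2 -0.08 0'
python3 - <<'E'
from h import *
a=ctrl.get_image("side")[:,:,::-1];b=ctrl.get_image("top")[:,:,::-1]
f=lambda i,k:cv2.resize(i,None,fx=k,fy=k,interpolation=cv2.INTER_CUBIC)
cv2.imwrite("pics/end.png",np.hstack([f(a[90:290,200:400],2),f(b[90:290,220:420],2)]))
E
```

```text
time_s: 23.97
position: [0.5849, 0.0618, 0.3061]
tool_rot: [0.76, 0.649, -0.004, -0.005]
wrist_force: [-21.3, 7.2, 1.2]
gripper_width: 0.0089
gripper_force: 61.7
F tan -19.3 rad 11.0 d [ 0.09   -0.0136  0.1975] 0.0884
time_s: 24.22
position: [0.5937, 0.0588, 0.3083]
tool_rot: [0.761, 0.649, 0.001, 0.002]
wrist_force: [0.3, -0.1, 0.8]
gripper_width: 0.0399
gripper_force: 0.0
F tan 0.6 rad 0.5 d [ 0.0988 -0.0166  0.1997] 0.1011
time_s: 24.55
position: [0.5952, 0.0587, 0.394]
tool_rot: [0.761, 0.648, 0.004, 0.005]
wrist_force: [0.5, -0.2, 0.8]
gripper_width: 0.0398
gripper_force: 0.0
time_s: 25.13
position: [0.4049, 0.1726, 0.4691]
tool_rot: [0.76, 0.65, 0.003, 0.001]
wrist_force: [-0.1, 0.4, 0.4]
gripper_width: 0.04
gripper_force: 0.0
```

View pics/end.png

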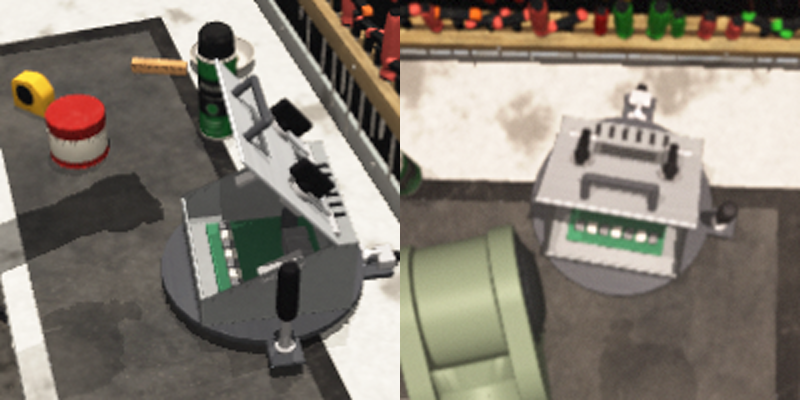

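The panel stands open with the wings still turned. Top crop: post top at (725,209), front lower edge from (541,248) to (672,273). I'll check that the box is still in its detent from the post's bearing, with the plunger at -0.15.

Run:
```python
from h import *
T=ctrl.camera_params("top");f=lambda x,y:((x-400)/2+220,y/2+90)
v=plane(T,f(725,209),.177)[:2]-np.array([.5937,.0606]);print("post r",np.linalg.norm(v),"yaw",np.arctan2(v[1],v[0])+np.pi/2)
for a,b,z in(((541,248),(672,273),.09),((583,190),(658,200),.31),((582,147),(672,160),.25)):
    d=plane(T,f(*a),z)-plane(T,f(*b),z);print(np.linalg.norm(d),np.arctan2(-d[0],d[1]))
```

```text
post r 0.15001529092435745 yaw -0.16129967015409763
0.20019599533976826 -0.16379130918011267
0.09790758454882237 -0.10895920356215733
0.12362667698609532 -0.12085680648534308
```

```bash
python3 -c "
from rig import ctrl;print(ctrl.finish_job())"
```

```text
the job is handed in; nothing more can be done
None
```

I turned the box into its detent, turned both wing fasteners to their stops, opened the panel to its hard stop, and handed the job in at about 25 s with the tin, can and block untouched by the arm.

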